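# Tip a brass offcut out of the magnifier pan into the scrap tray

### The job

Put the L-shaped brass offcut into the tip-out pan that stands under the bench magnifier, without bumping the lens. Once it lies in the pan, push the pan's crank handle forward past its catch and right over until the pan is fully tipped and the offcut has dropped into the scrap tray, then let the pan swing all the way back home. Leave the straight bar, the round slug and the screwdriver where they lie.

Things in the scene. Friction and masses are not known exactly. Their poses are not given: they have to be found in the camera images.
- ell_center (a point): L-shaped brass offcut lying flat on the bench, 16 high, 130 g, the thing to load. This point is the centre of its long leg, half-way up. Long leg: 50 along its x, 14 along y. Short leg: 14 wide, stands out 20 to +y from the -x end of the long leg (it spans x -25 to -11). Grip the long leg across y, at x about +10
- bar_center (a point): bystander: straight brass bar 50 x 14 x 16, origin at its centre
- slug_center (a point): bystander: round brass slug, diameter 32, 16 high, origin at its centre
- driver: bystander: red-handled screwdriver lying on the bench, about 200 long
- axle (a point): fixed; the middle of the pan's axle, 100 above the bench. Its y axis runs along the axle, its x axis points the way the pan tips, its z is up. The whole unit (base 275 x 190, two posts 70 either side along y, up to 116 high, the -y one up to 181) stands with this frame. Keep off the -y post and a thin pole that carries the lens at x +60, y -90
- pan (a joint): tipping angle: 0 = home, floor level; grows as the pan tips towards the axle frame's +x; stop at 1.75. A return spring with damper swings it home in about 1 s when let go. A roller catch makes the start hardest: 0.55 N m just past home, easing until it lets go at 0.67 rad, then about 0.4 to the stop; 5 to 15 N at the handle, pushed level. The offcut slides out near the stop (past about 1.5)
- pan_in (a point): centre of the level part of the aluminium pan's floor, turns with the pan; at home its axes are those of the axle frame and it lies 45 behind the axle (towards -x). Inside, the level floor is 86 long (x) and 112 wide (y); back and side walls rise 38; towards +x the floor goes on as a lip that slopes up 45 long
- crank (a point): middle of the grip part of the crank handle: a steel rod of diameter 12 along the axle's y, free from y 100 to 176 beside the pan (this point is at y 140), 100 from the axle line. It moves with the pan about the axle: at home it lies 82 behind (-x) and 57 above the axle; at angle a it stands at angle 2.53 - a above the axle frame's +x, so it passes over the top and ends 71 ahead and 70 above. Push it with shut fingers from behind (-x side), reaching about 25 below the rod
- lens_under (a point): centre of the underside of the magnifier, a flat disc of diameter 130, 16 thick, 262 above the bench, over the pan. Its near edge is 75 behind the axle (-x), so the gripper must come in below it from -x, leaned back 35 to 45 degrees from vertical, to reach the pan
- tray_in (a point): centre of the inner floor of the fixed aluminium scrap tray, in front of and below the pan; axes as the axle frame; inside 158 (x) by 118 (y), walls 41 high
Things that resemble listed ones, but are neither listed nor needed, are in the scene too. What is shaped like the part that bears ell_center but grey is not meant.

How it is judged:
On the way, in this order (a step that is already met when the one before it is completed fails the run):
1. the L-shaped offcut lies in the pan, let go, with the pan at home (x of ell_center in the frame of pan_in between -0.045 and 0.09 m and y of ell_center in the frame of pan_in between -0.057 and 0.057 m and z of ell_center in the frame of pan_in between -0.002 and 0.045 m and linear speed of ell below 0.05 m/s and contact force between ell and the fingers below 0.1 N and value of joint pan below 0.08 rad), for 0.3 s.
2. the pan is tipped fully over (value of joint pan above 1.55 rad), for 0.05 s.
At the end, for the whole second after the job is handed in: the L-shaped offcut lies at rest inside the scrap tray (below its rim) and the pan is back home (within 0.08 rad) (x of ell_center in the frame of tray_in between -0.08 and 0.08 m and y of ell_center in the frame of tray_in between -0.06 and 0.06 m and z of ell_center in the frame of tray_in below 0.045 m and linear speed of ell below 0.03 m/s and value of joint pan below 0.08 rad); the robot touches nothing.
It fails at once if the magnifier is bumped (over 3 N) (contact force between lens and anything else above 3 N).
It fails at once if the straight bar, the slug or the screwdriver is moved by more than 30 mm (distance of any of bar_center, slug_center, driver from where it was at the start of the episode above 0.03 m).
It also fails if it takes over 70 s, if anything falls off the work surface, if the arm or the gripper's body presses on something with over 40 N, if the wrist force passes 120 N, or if a joint passes its speed limit or range.

### The arm

A 6-joint arm with a two-finger parallel gripper is mounted at the origin on the work surface. World frame = base frame: x ahead of the robot, y to its left, z up, the work surface at z = 0. Lengths are in m, angles in rad, forces in N, time in s.
With the tool pointing down it reaches from about 0.325 to 0.75 m from the base axis. Payload 7.6 kg.
Tool frame: the origin (TCP) lies at the very end of the fingers, on their centre line; the grasp point (between the pads) lies 19 mm behind it; z points along the fingers, y is the line along which they close (so a half turn about z gives the same grasp; the last joint's range is limited). The gripper opens to 85 mm and grips with 20 to 120 N. Pads are 22 mm wide; open, the fingers measure 114 mm over their backs; the gripper's body (76 mm by 85 mm) begins 54 mm behind the grasp point. The pads swing forward as they close: fully open they stand 13 mm farther back than shut.
Start: joints at [-0.07, 0.052, 1.401, -0, 1.689, -0.07], TCP at [0.525, 0, 0.231] pointing down, gripper open.
Joint ranges: [-2.9, 2.9], [-0.91, 2.17], [0.12, 2.37], [-1.06, 4.2], [0.26, 2.73], [-2.93, 2.93]. Speed limits (rad/s): [2.57, 2.57, 3.01, 3.14, 3.14, 3.14].

### API

Orientations are given as a unit quaternion [x, y, z, w].
In Python, from workcell import r, planner, optics, close_job gives the robot as it stands. The module is installed in compiled form; this text tells all that it offers. Calls block until the motion is done:
- r.goto(position, orientation): joint-space move of the TCP to a pose.
- r.move_l(position, rate=0.15, orientation=None): straight line of the TCP; orientation=None keeps the orientation; rate is the mean speed in m/s.
- r.movej(angles): joint-space move.
- r.grip(opening, squeeze=None): opening from 0.0 (shut) to 1.0 (fully open); squeeze is the grip in N (None keeps the last); returns when the fingers have stopped.
- r.hold(seconds).
- planner.inverse_kinematics(position, orientation): joint angles nearest the present ones, or None.
- r.observe(): the state.
- optics.camera(name): name is "scene" or "side" or "wrist"; returns (picture, depth): 480x640x3 uint8, red, green, blue; 480x640 float32, m along the optical axis (not along the pixel's ray), 0 where there is no reading.
- optics.calibration(name): a dict with "camera_matrix" (3x3 intrinsics, pixels), "world_to_cam" (4x4, takes a point from world to camera coordinates). Camera axes: x right, y down, z forward; pixel columns grow to the right and rows downward; lengths in m; the calibration is good to about 2 mm. A picture is of the moment at which its call begins: read the wrist's pose just before it. calibration takes no time and is no camera call; for the wrist camera it gives the pose at the moment of the call.
A pose or a line that the arm cannot do raises r.IKError and nothing moves.
- close_job(): hands the job in; it is judged then, once.
The state is a dict: "time": time; "joint_pos": joint angles; "qvel": joint speeds; "effort": joint torques, N m; "position": TCP position; "ee_rot": TCP orientation; "wrist_force": force on the tool from outside, world axes, zero at the start; "torque": the same for the moment, N m; "finger_gap": opening from 0.0 (shut) to 1.0 (fully open); "grasp_force": force on a finger pad.
Only numpy, scipy, OpenCV 4.12 (cv2) and the standard library are available. Lean on these libraries where they do the work, as an engineer would, in place of code of your own. Each camera call takes 0.05 s, during which the arm holds its last target. There are 200 camera calls.

## Working session

There is one attempt and no reset: what is moved stays moved. The work goes in short steps, each a Python script; the robot and the scene stay as the last script left them, time stands still between calls to the robot, and variables do not carry over. Pictures are saved under pics/ and viewed, at most 10 in all, crops included, and the job is handed in when it is done.

```bash
mkdir -p pics; cat > h.py <<'E'
import numpy as np, cv2
from workcell import r, planner, optics, close_job
def snap(n):
    c=optics.calibration(n); p,d=optics.camera(n); return p,d,np.array(c["camera_matrix"]),np.array(c["world_to_cam"])
def world(d,K,T):
    v,u=np.mgrid[:480,:640]; P=np.stack([(u-K[0,2])/K[0,0]*d,(v-K[1,2])/K[1,1]*d,d],-1)
    R,t=T[:3,:3],T[:3,3]; return (P-t)@R
def ray(u,v,z,K,T):
    R,t=T[:3,:3],T[:3,3]; o=-R.T@t; dr=R.T@np.linalg.solve(K,[u,v,1.]); return o+dr*(z-o[2])/dr[2]
E
python3 - <<'E'
from h import *
for n in("scene","side"):
    p,d,K,T=snap(n); cv2.imwrite(f"pics/{n}0.png",p[...,::-1]); np.savez(f"{n}0.npz",p=p,d=d,K=K,T=T)
    print(n,-T[:3,:3].T@T[:3,3],T[2,:3],(d>0).mean())
E
```

```text
scene [1.23449026 0.03012282 0.99110078] [-0.64546636 -0.11748119 -0.75469951] 0.996142578125
side [ 0.01965831 -0.60053219  0.73826522] [ 0.58855877  0.53074662 -0.60984145] 0.9959765625
```

View pics/scene0.png

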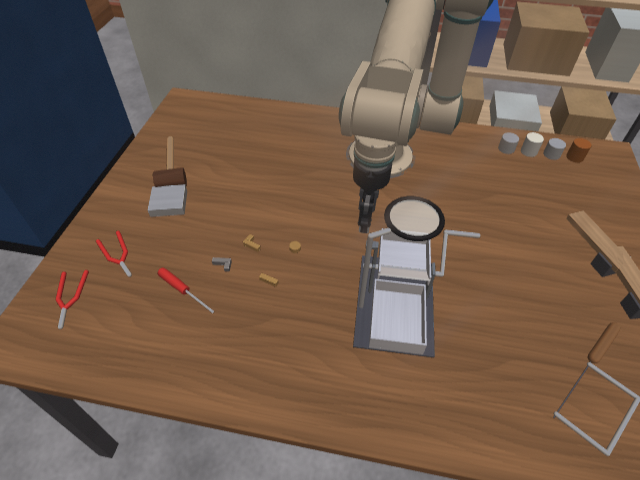

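View pics/side0.png

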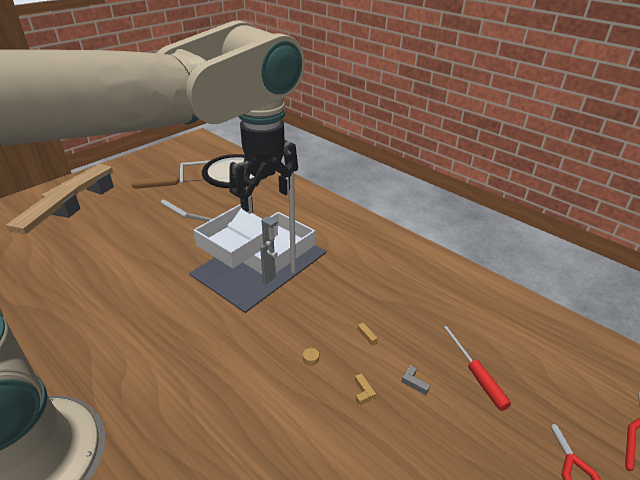

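The scene view shows the brass L at (251,242). Things it could be mistaken for are the grey L (222,263), the brass bar (269,279) and the brass slug (295,246). By colour and shape I choose (251,242). The pan unit is around (400,280), with the crank at (460,234).

```bash
python3 - <<'E'
from h import *
for n in("scene","side"):
    f=np.load(f"{n}0.npz");p,d,K,T=[f[k] for k in"pdKT"];W=world(d,K,T)
    hsv=cv2.cvtColor(p,cv2.COLOR_RGB2HSV)
    m=((hsv[...,0]>17)&(hsv[...,0]<28)&(hsv[...,1]>120)&(hsv[...,2]>110)&(W[...,2]>.005)&(W[...,2]<.03)).astype(np.uint8)
    k,l,s,c=cv2.connectedComponentsWithStats(m)
    print(n)
    for i in range(1,k):
        if s[i,4]>25: w=W[l==i]; w=w[w[:,2]>.012]; print(s[i],w.mean(0).round(4),w.min(0).round(3),w.max(0).round(3))
    # things above the bench in unit region, by height band
    B=(W[...,0]>.35)&(W[...,0]<.95)&(abs(W[...,1])<.4)&(hsv[...,1]<70)
    for lo,hi in((.002,.02),(.02,.06),(.06,.11),(.11,.14),(.145,.175),(.175,.2),(.25,.3)):
        w=W[B&(W[...,2]>lo)&(W[...,2]<hi)]
        if len(w)>5: print(lo,hi,len(w),cv2.minAreaRect(w[:,:2].astype(np.float32)))
    b=(W[...,2]>.14)&(W[...,2]<.175)&B
    ys,xs=np.nonzero(b); print('rod px',xs.min(),xs.max(),ys.min(),ys.max())
p=np.load("scene0.npz")["p"]
a=cv2.resize(p[225:295,200:310],None,fx=3.5,fy=3.5,interpolation=2); b=cv2.resize(p[190:360,345:490],None,fx=2.5,fy=2.5,interpolation=2)
o=np.zeros((430,770,3),np.uint8);o[:a.shape[0],:a.shape[1]]=a;o[:b.shape[0],395:395+b.shape[1]]=b[:,:375]
cv2.imwrite("pics/crop.png",o[...,::-1])
E
```

```text
scene
0.002 0.02 4482 ((0.550788402557373, -0.1075354516506195), (0.35787928104400635, 0.5978993773460388), 3.6155009269714355)
0.02 0.06 1480 ((0.6269168257713318, -0.11094984412193298), (0.19235365092754364, 0.5801348090171814), 1.8217363357543945)
0.06 0.11 1639 ((0.5166649222373962, 0.08647996187210083), (0.13838860392570496, 0.20741617679595947), 19.657243728637695)
0.11 0.14 873 ((0.5348078012466431, 0.10505296289920807), (0.18773357570171356, 0.16402919590473175), 88.98506164550781)
0.145 0.175 285 ((0.5150545835494995, 0.13105173408985138), (0.04738037660717964, 0.30639100074768066), 32.352760314941406)
0.175 0.2 89 ((0.5762880444526672, 0.022420434281229973), (0.07474549114704132, 0.028249962255358696), 2.97322416305542)
0.25 0.3 2335 ((0.5424501299858093, 0.07444753497838974), (0.1343614161014557, 0.18245874345302582), 5.085713863372803)
rod px 363 479 229 277
side
[358 323  19  18 131] [ 0.5723 -0.2319  0.0152] [ 0.561 -0.257  0.012] [ 0.584 -0.207  0.018]
[303 348  16  16 171] [ 0.4511 -0.1902  0.0152] [ 0.436 -0.205  0.012] [ 0.467 -0.175  0.019]
[355 373  21  29 259] [ 
[... 247 characters left out ...]
63), (0.2228221595287323, 0.12766002118587494), 20.683870315551758)
0.06 0.11 1499 ((0.5254302024841309, 0.08268192410469055), (0.15351364016532898, 0.15932153165340424), 3.4945497512817383)
0.11 0.14 1966 ((0.5253192186355591, 0.09982036799192429), (0.15550470352172852, 0.1934179663658142), 3.067379951477051)
0.145 0.175 372 ((0.5012328624725342, 0.1254444420337677), (0.0663987323641777, 0.30761224031448364), 31.37828254699707)
0.175 0.2 153 ((0.5705534219741821, 0.020622534677386284), (0.0758604109287262, 0.028769752010703087), 2.0490012168884277)
0.25 0.3 1452 ((0.5272587537765503, 0.07284343242645264), (0.16048172116279602, 0.17892298102378845), 0.2714150846004486)
rod px 161 294 199 237
```

View pics/crop.png

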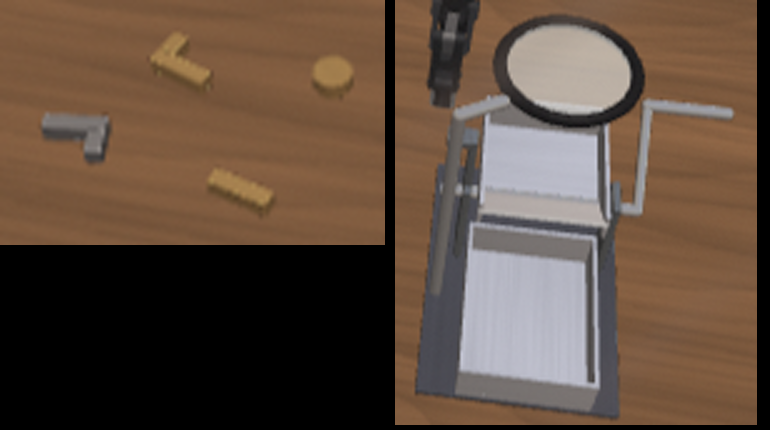

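The close crop confirms the brass L at (251,242) in the scene view, apart from the grey L, bar and slug. Next I'll get the unit's pose, and hover over the L for a closer look with the wrist camera.

```bash
python3 - <<'E'
from h import *
for n in("scene","side"):
    f=np.load(f"{n}0.npz");p,d,K,T=[f[k] for k in"pdKT"];W=world(d,K,T)
    hsv=cv2.cvtColor(p,cv2.COLOR_RGB2HSV).astype(int)
    def rep(name,m,big=30):
        k,l,s,c=cv2.connectedComponentsWithStats(m.astype(np.uint8))
        for i in range(1,k):
            if s[i,4]>big:
                w=W[l==i]; q=cv2.minAreaRect(w[:,:2].astype(np.float32)); print(n,name,s[i],np.round(q[0],4),np.round(q[1],4),round(q[2],2),"z",np.median(w[:,2]).round(4))
    X,Y,Z=W[...,0],W[...,1],W[...,2]; R=(X>.35)&(X<.95)&(Y>-.1)&(Y<.35)
    rep("base",R&(Z<.03)&(Z>-.01)&(hsv[...,2]<110)&(hsv[...,1]<110)&(p[...,2]>=p[...,0]),150)
    rep("lens",R&(Z>.268)&(Z<.29)&(hsv[...,1]<70),200)
    rep("rod",R&(Y>.15)&(Z>.145)&(Z<.175),30)
    rep("panfloor/rim",R&(Z>.124)&(Z<.138)&(hsv[...,1]<70)&(Y<.18),40)
    rep("trayrim",R&(X>.58)&(Z>.040)&(Z<.06)&(hsv[...,1]<70)&(Y<.18),40)
q=r.observe(); print(q["ee_rot"],q["position"])
r.goto([.46,-.31,.2],q["ee_rot"])
p,d,K,T=snap("wrist"); cv2.imwrite("pics/w1.png",p[...,::-1]); np.savez("w1.npz",p=p,d=d,K=K,T=T); print(-T[:3,:3].T@T[:3,3])
E
```

```text
scene base [354 269  24  80 863] [0.6045 0.0283] [0.232  0.0438] 2.67 z 0.0096
scene base [422 286  12  71 463] [0.6121 0.1851] [0.1981 0.0245] 0.66 z 0.0095
scene lens [ 368  196   77   45 2193] [0.5546 0.0947] [0.1262 0.1634] 71.38 z 0.2739
scene rod [443 229  38  16 221] [0.4637 0.2295] [0.0344 0.0877] 3.54 z 0.1614
scene panfloor/rim [378 240  53  41 252] [0.5308 0.1011] [0.1203 0.1199] 3.16 z 0.1296
scene trayrim [370 288  57  60 494] [0.6471 0.1081] [0.1358 0.1265] 3.33 z 0.0527
side base [ 190  245  136   68 3198] [0.5739 0.0981] [0.2757 0.1932] 3.13 z 0.0072
side lens [202 155  43  32 776] [0.5106 0.1212] [0.1232 0.0684] 34.51 z 0.2716
side rod [161 199  34  19 186] [0.4574 0.2289] [0.0292 0.0882] 4.1 z 0.1597
side panfloor/rim [193 205  81  53 835] [0.5179 0.0852] [0.1382 0.1553] 3.1 z 0.1312
side trayrim [270 212  19  10  86] [0.6929 0.1527] [0.0316 0.0401] 3.68 z 0.0489
side trayrim [295 220  20  27 194] [0.6914 0.0623] [0.0985 0.0469] 45.46 z 0.0489
side trayrim [277 246  13  14  76] [0.6027 0.0434] [0.0453 0.0083] 9.73 z 0.0479
side trayrim [290 253   6  10  45] [0.602  0.0124] [0.0088 0.0121] 52.6 z 0.0497
[ 7.07107213e-01  7.07106019e-01 -4.45327709e-04 -5.18974968e-04] [5.24740625e-01 4.14860992e-05 2.30576590e-01]
[ 0.46140613 -0.22646928  0.3419069 ]
```

View pics/w1.png

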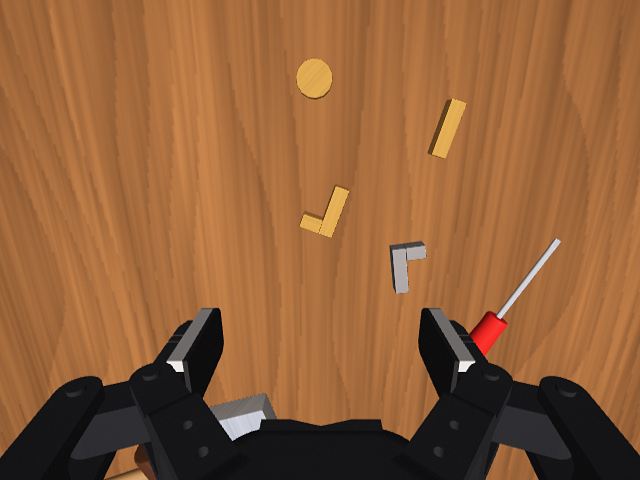

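Wrist view: brass L with its long leg from (343,188) to (328,236) and its short leg at the lower left. The grey L is at (405,265), the slug at (314,78), the bar at (448,128) and the screwdriver at (520,290). I'll fit the L and refine the axle.

```bash
python3 - <<'E'
from h import *
f=np.load("w1.npz");p,d,K,T=[f[k] for k in"pdKT"];W=world(d,K,T)
hsv=cv2.cvtColor(p,cv2.COLOR_RGB2HSV)
m=np.zeros((480,640),np.uint8); s=np.s_[180:245,290:360]
m[s]=((W[s][...,2]>.0125)&(hsv[s][...,1]>90)).astype(np.uint8)
c=max(cv2.findContours(m,0,2)[0],key=cv2.contourArea)
a=cv2.approxPolyDP(c,5,True)[:,0]; w=np.array([ray(u,v,.016,K,T)[:2] for u,v in a])
print(a.tolist(),w.round(4).tolist(),[np.linalg.norm(w[i]-w[i-1]).round(4) for i in range(len(w))], "ztop",np.median(W[m>0][:,2]))
# axle frame statistics
th=np.radians(3.1);R=np.array([[np.cos(th),-np.sin(th)],[np.sin(th),np.cos(th)]]);A=np.array([.549,.1016])
pc=lambda v:np.percentile(v,[0,2,50,98,100]).round(4)
for n in("scene","side"):
    f=np.load(f"{n}0.npz");p,d,K,T=[f[k] for k in"pdKT"];W=world(d,K,T);L=(W[...,:2]-A)@R;X,Y,Z=L[...,0],L[...,1],W[...,2]
    hsv=cv2.cvtColor(p,cv2.COLOR_RGB2HSV); G=hsv[...,1]<70
    def st(nm,m): print(n,nm,m.sum(),"x",pc(X[m]),"y",pc(Y[m]),"z",pc(Z[m])) if m.sum() else None
    st("rod",(abs(X+.082)<.03)&(Y>.105)&(Y<.2)&(Z>.14)&(Z<.18))
    st("base",(abs(X)<.25)&(abs(Y)<.15)&(Z>.005)&(Z<.012)&(hsv[...,2]<110)&(hsv[...,1]<110)&(p[...,2]>=p[...,0]))
    st("rim",G&(X>-.12)&(X<-.01)&(abs(Y)<.064)&(Z>.12)&(Z<.14))
    st("floor",G&(abs(X+.045)<.03)&(abs(Y)<.04)&(Z>.07)&(Z<.115))
    st("+post",G&(abs(X)<.02)&(Y>.062)&(Y<.085)&(Z>.105)&(Z<.12))
    st("-post",G&(abs(X)<.03)&(Y<-.055)&(Y>-.09)&(Z>.16)&(Z<.2))
    st("lens",G&(abs(X)<.1)&(abs(Y)<.1)&(Z>.265)&(Z<.29))
E
```

```text
[[348, 191], [336, 186], [324, 219], [304, 214], [300, 227], [331, 237]] [[0.4876, -0.2857], [0.4761, -0.281], [0.4648, -0.3133], [0.4454, -0.3083], [0.4413, -0.3215], [0.4719, -0.3318]] [np.float64(0.0486), np.float64(0.0124), np.float64(0.0342), np.float64(0.0201), np.float64(0.0138), np.float64(0.0323)] ztop 0.015097042856703475
scene rod 144 x [-0.0956 -0.0945 -0.0865 -0.0818 -0.0799] y [0.106  0.1067 0.14   0.1731 0.1761] z [0.1504 0.1546 0.1622 0.1667 0.1672]
scene base 1406 x [-0.1043 -0.0883  0.0773  0.1654  0.1674] y [-0.0985 -0.0971 -0.0662  0.0887  0.09  ] z [0.005  0.0057 0.0093 0.0119 0.012 ]
scene rim 129 x [-0.0963 -0.0949 -0.0549 -0.013  -0.0119] y [-0.0598 -0.0596  0.0559  0.0604  0.0606] z [0.1202 0.1205 0.134  0.1399 0.14  ]
scene floor 615 x [-0.0748 -0.0739 -0.0445 -0.0158 -0.0151] y [-0.0399 -0.0387  0.0003  0.0378  0.04  ] z [0.0959 0.0981 0.1011 0.105  0.107 ]
scene +post 56 x [-0.0183 -0.0176 -0.0007  0.011   0.0139] y [0.067  0.0672 0.0705 0.0817 0.0846] z [0.1051 0.1056 0.1151 0.1196 0.1197]
scene -post 64 x [-0.0144 -0.014   0.0005  0.0045  0.0054] y [-0.0
[... 360 characters left out ...]
ase 2858 x [-0.1131 -0.1104 -0.0537  0.1449  0.1606] y [-0.1015 -0.0987 -0.0406  0.0817  0.0896] z [0.005  0.0052 0.0073 0.0101 0.0119]
side rim 776 x [-0.1015 -0.1004 -0.0779 -0.0141 -0.0101] y [-0.0624 -0.0604 -0.0102  0.0598  0.063 ] z [0.12   0.1204 0.1311 0.1389 0.14  ]
side floor 351 x [-0.0669 -0.0644 -0.0412 -0.0158 -0.0151] y [-0.0178 -0.0151  0.0114  0.0388  0.04  ] z [0.0961 0.0969 0.0993 0.1016 0.1023]
side -post 104 x [-0.0207 -0.02   -0.0142 -0.0023 -0.0016] y [-0.0895 -0.0889 -0.0785 -0.0674 -0.064 ] z [0.1602 0.1607 0.1789 0.1822 0.1826]
side lens 853 x [-0.089  -0.084  -0.0417  0.0277  0.0539] y [-0.1    -0.0974  0.0207  0.0571  0.0623] z [0.2659 0.2686 0.2716 0.2761 0.2891]
```

```bash
cat >> h.py <<'E'
from scipy.spatial.transform import Rotation as Ro
th=np.radians(3.1); ex=np.array([np.cos(th),np.sin(th),0]); ey=np.array([-np.sin(th),np.cos(th),0]); A=np.array([.541,.1012,0]); ez=np.array([0,0,1.])
def ax(x,y,z): return A+x*ex+y*ey+z*ez
def ori(tx,tz): return Ro.from_matrix(np.stack([tx,np.cross(tz,tx),tz],1)).as_quat()
def lean(a,s=-1):
    a=np.radians(a); return ori(s*(np.cos(a)*ex+np.sin(a)*ez), np.sin(a)*ex-np.cos(a)*ez)
pk=np.radians(71.2); Lx=np.array([np.cos(pk),np.sin(pk),0]); G=np.array([.4738,-.3066,0])+.010*Lx; qp=ori(Lx,-ez)
E
python3 - <<'E'
from h import *
ik=planner.inverse_kinematics
f=lambda j: None if j is None else np.round(j,2)
print("pick",f(ik(G+[0,0,.004],qp)),f(ik(G+[0,0,.15],qp)))
for a in(35,40,45):
  for s in(-1,1):
    q=lean(a,s); print(a,s,[f(ik(ax(*P),q)) for P in((-.048,0,.118),(-.048,0,.143),(-.16,0,.26))])
q=ori(-ex,-ez)
for nm,q in(("v",ori(-ex,-ez)),("l20",lean(20)),("l-20",lean(-20))):
  for a in (0,.67,1.2,1.6,1.75):
    b=2.53-a; print(nm,a,f(ik(ax(.1*np.cos(b)-.012,.14,.1+.1*np.sin(b)-.025),q)))
E
```

```text
pick [-0.62  0.35  1.53 -0.    1.26 -0.29] [-0.62  0.19  1.41 -0.    1.54 -0.29]
35 -1 [array([ 0.16, -0.37,  2.11, -0.08,  0.8 , -1.43]), array([ 0.16, -0.41,  2.08, -0.08,  0.86, -1.44]), array([ 0.21, -0.88,  2.12, -0.09,  1.29, -1.42])]
35 1 [array([ 0.16, -0.37,  2.11, -0.08,  0.8 ,  1.71]), array([ 0.16, -0.41,  2.08, -0.08,  0.86,  1.71]), array([ 0.21, -0.88,  2.12, -0.09,  1.29,  1.72])]
40 -1 [array([ 0.16, -0.42,  2.18, -0.11,  0.69, -1.4 ]), array([ 0.16, -0.46,  2.15, -0.1 ,  0.76, -1.41]), None]
40 1 [array([ 0.16, -0.42,  2.18, -0.11,  0.69,  1.74]), array([ 0.16, -0.46,  2.15, -0.1 ,  0.76,  1.73]), None]
45 -1 [array([ 0.17, -0.46,  2.24, -0.15,  0.59, -1.37]), array([ 0.17, -0.51,  2.22, -0.13,  0.65, -1.38]), None]
45 1 [array([ 0.17, -0.46,  2.24, -0.15,  0.59,  1.78]), array([ 0.17, -0.51,  2.22, -0.13,  0.65,  1.76]), None]
v 0 [ 0.42  0.03  1.62 -0.    1.49 -1.21]
v 0.67 [ 0.38  0.14  1.43 -0.    1.57 -1.24]
v 1.2 [ 0.36  0.28  1.27 -0.    1.6  -1.27]
v 1.6 [ 0.34  0.38  1.17 -0.    1.59 -1.29]
v 1.75 [ 0.33  0.42  1.15 -0.    1.58 -1.29]
l20 0 [ 0.5  -0.2   1.87 -0.16  1.16 -1.08]
l20 0.67 [ 0.45 -0.09  1.7  -0.14  1.22 -1.15]
l20 1.2 [ 0.41  0.04  1.56 -0.13  1.21 -1.19]
l20 1.6 [ 0.39  0.14  1.49 -0.12  1.18 -1.21]
l20 1.75 [ 0.38  0.18  1.47 -0.12  1.16 -1.21]
l-20 0 [ 0.36  0.29  1.37  0.11  1.82 -1.26]
l-20 0.67 [ 0.33  0.4   1.15  0.1   1.92 -1.27]
l-20 1.2 [ 0.31  0.55  0.96  0.1   1.98 -1.29]
l-20 1.6 [ 0.3   0.66  0.83  0.09  1.99 -1.3 ]
l-20 1.75 [ 0.3   0.7   0.79  0.09  1.99 -1.31]
```

```bash
python3 - <<'E'
from h import *
r.goto(G+[0,0,.10],qp); r.grip(.7,40); r.move_l(G+[0,0,.004],.1); r.grip(0,40)
print(r.observe()["finger_gap"],r.observe()["grasp_force"])
r.move_l(G+[0,0,.2],.15)
o=r.observe(); print(o["time"],o["finger_gap"],o["grasp_force"],o["wrist_force"])
p,d,K,T=snap("wrist"); cv2.imwrite("pics/w2.png",p[...,::-1])
for z in(.118,.143): print(planner.inverse_kinematics(ax(-.048,0,z),lean(38)))
for b in((-.12,.22),(-.13,.22),(-.14,.23)): print(planner.inverse_kinematics(ax(b[0],0,b[1]),lean(38)))
E
```

```text
0.14608706811473215 40.13510048389435
5.2833 0.15077401432216228 39.54602658748627 [ 0.04040715  0.0993667  -1.80779411]
[ 0.16039236 -0.40428141  2.15200545 -0.09747103  0.73575376 -1.41456046]
[ 0.16039236 -0.43903305  2.12362055 -0.09129787  0.79860978 -1.42313158]
[ 0.18977978 -0.77401788  2.16902797 -0.09407756  1.08965182 -1.41999481]
[ 0.19517524 -0.81431104  2.18933051 -0.09679201  1.11005675 -1.41620909]
[ 0.20100936 -0.85476472  2.18923387 -0.09884931  1.15096969 -1.4143175 ]
```

View pics/w2.png

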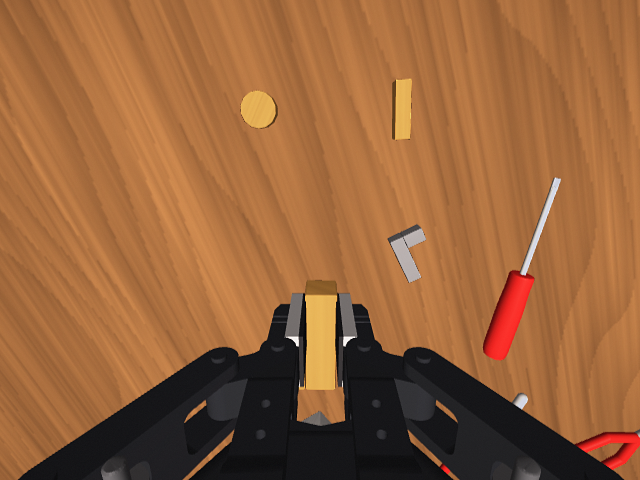

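The L is held straight, its +x end at (321,285). Now I'll retract, swing over and load it.

```bash
python3 - <<'E'
from h import *
q=lean(38); W=ax(-.13,0,.22); j=np.array(planner.inverse_kinematics(W,q))
j0=j.copy(); j0[0]=-.62; r.movej(j0); r.movej(j)
o=r.observe(); print(o["time"],o["position"]-W,o["grasp_force"])
r.move_l(ax(-.048,0,.146),.1,q)
print(r.observe()["wrist_force"])
r.move_l(ax(-.048,0,.119),.06,q); o=r.observe(); print(o["wrist_force"],o["time"])
for n in("side","scene"):
    p,d,K,T=snap(n); s=np.s_[140:300,150:340] if n=="side" else np.s_[160:320,330:520]
    cv2.imwrite(f"pics/{n}1.png",cv2.resize(p[s],None,fx=3,fy=3)[...,::-1])
E
```

```text
7.675 [ 2.53858247e-04 -5.77093031e-04 -3.30220979e-05] 39.576703906059265
[-1.31050055 -1.0926564  -0.85568451]
[ 0.54700541 -0.45917061 -2.03773526] 9.5333
```

View pics/side1.png

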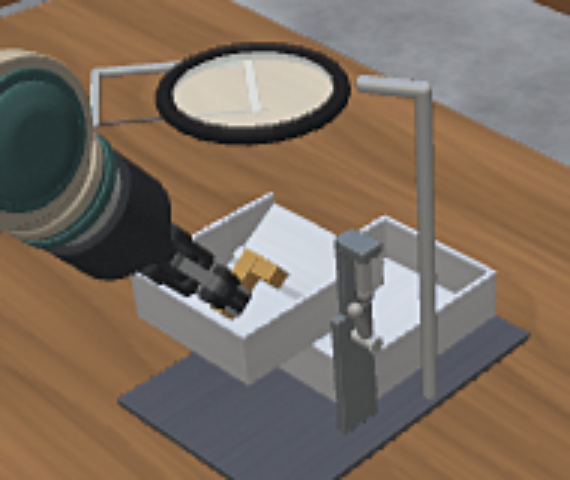

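The crop shows the L held low in the pan at (255,270), with the gripper clear below the lens. Releasing it.

```bash
python3 - <<'E'
from h import *
q=lean(38)
r.grip(.38); r.hold(.3); print(r.observe()["grasp_force"],r.observe()["wrist_force"])
r.move_l(ax(-.048,0,.143),.08,q); r.move_l(ax(-.13,0,.215),.12,q); r.grip(0); print(r.observe()["time"])
p,d,K,T=snap("side"); cv2.imwrite("pics/side2.png",cv2.resize(p[140:300,150:340],None,fx=3,fy=3)[...,::-1])
E
```

```text
0.0 [-0.58935717  0.07072747 -0.50167036]
12.175
```

View pics/side2.png

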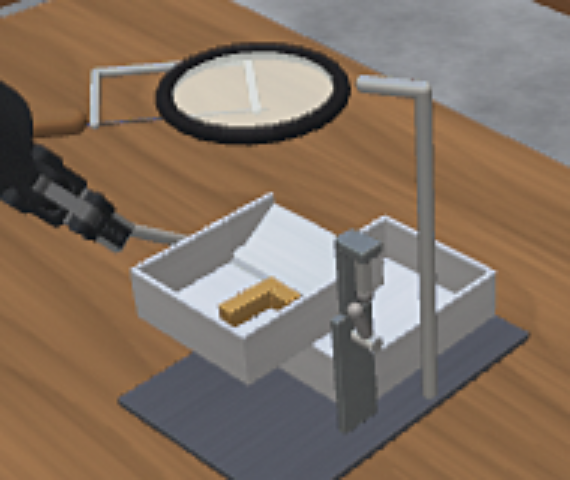

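The L lies flat in the pan, let go, at (262,300) in the crop. Now the crank.

```bash
cat >> h.py <<'E'
qv=ori(-ex,-ez)
def rod(a,off,dz=-.025): b=2.53-a; return ax(.1*np.cos(b)-off,.145,.1+.1*np.sin(b)+dz)
E
python3 - <<'E'
from h import *
r.goto(ax(-.135,.145,.24),qv); r.move_l(rod(0,.05),.12,qv)
f0=r.observe()["wrist_force"]
def go(P,rate):
    r.move_l(P,rate,qv); o=r.observe(); f=o["wrist_force"]-f0; return f@ex,f[2],o["time"]
print(go(rod(0,.016),.08))
a=0
for a in(.12,.3,.5,.7,.9,1.1,1.3,1.45,1.52):
    g=go(rod(a,.014),.12); print(a,np.round(g,1))
    if g[0]<-35: break
E
```

```text
(np.float64(-6.086798847310203), np.float64(3.49430626843718), 14.675)
0.12 [-18.6   9.1  14.9]
0.3 [-14.3   9.3  15.2]
0.5 [-4.2  3.3 15.6]
0.7 [-4.7  3.4 15.9]
0.9 [-3.7  2.5 16.2]
1.1 [-3.5  2.  16.5]
1.3 [-3.2 -0.2 16.8]
1.45 [-5.4 -0.9 17.1]
1.52 [-4.9 -3.4 17.3]
```

```bash
python3 - <<'E'
from h import *
f0=None
for a in np.arange(1.55,1.86,.025):
    r.move_l(rod(min(a,1.75),.014-.1*max(0,a-1.75)),.05,qv); o=r.observe(); f=o["wrist_force"]; print(round(a,3),np.round(f,1),round(o["time"],1))
    if np.hypot(f[0],f[1])>22: break
r.hold(.8)
p,d,K,T=snap("scene"); cv2.imwrite("pics/scene2.png",cv2.resize(p[160:360,330:520],None,fx=3,fy=3)[...,::-1])
E
```

```text
1.55 [-4.6 -2.2 -1.2] 17.6
1.575 [-5.1 -3.1 -1.9] 17.8
1.6 [-6.3 -3.5 -1.1] 18.1
1.625 [-5.2 -3.4 -0.9] 18.3
1.65 [-5.8 -2.9 -0.3] 18.6
1.675 [-5.7 -3.6 -0.2] 18.8
1.7 [-4.8 -3.2 -1.2] 19.1
1.725 [-6.1 -3.  -0.6] 19.3
1.75 [-12.4  -4.5   4.9] 19.6
1.775 [-23.5  -6.9   7.8] 19.8
```

View pics/scene2.png

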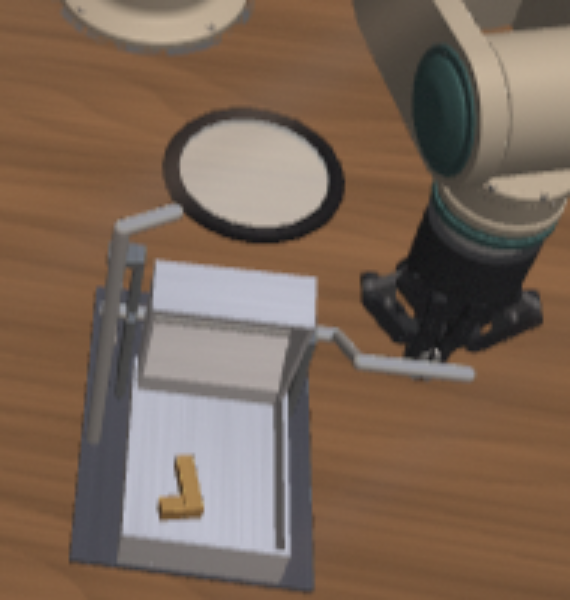

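The stop is reached and the L lies in the tray, at (185,490) in the crop. Now I'll ride the crank back along its arc and withdraw.

```bash
python3 - <<'E'
from h import *
for a in(1.5,1.2,.9,.6,.3,.0): r.move_l(rod(a,.02),.12,qv)
r.move_l(rod(0,.07),.12,qv); r.move_l(rod(0,.07,.1),.15,qv); r.hold(1.5)
p,d,K,T=snap("scene"); o=r.observe(); print(o["time"],o["wrist_force"])
cv2.imwrite("pics/scene3.png",cv2.resize(p[160:360,330:520],None,fx=3,fy=3)[...,::-1])
W=world(d,K,T)[...,:3]; L=(W[...,:2]-A[:2])@np.stack([ex,ey],1)[:2]; X,Y,Z=L[...,0],L[...,1],W[...,2]
m=(abs(X+.082)<.04)&(Y>.105)&(Y<.18)&(Z>.14)&(Z<.18); print("rod x,z",np.median(X[m]),np.median(Z[m]),m.sum())
E
```

```text
26.2083 [-0.2502376   0.8161329  -0.43213356]
rod x,z -0.07781091140663143 0.1628157224438338 146
```

View pics/scene3.png

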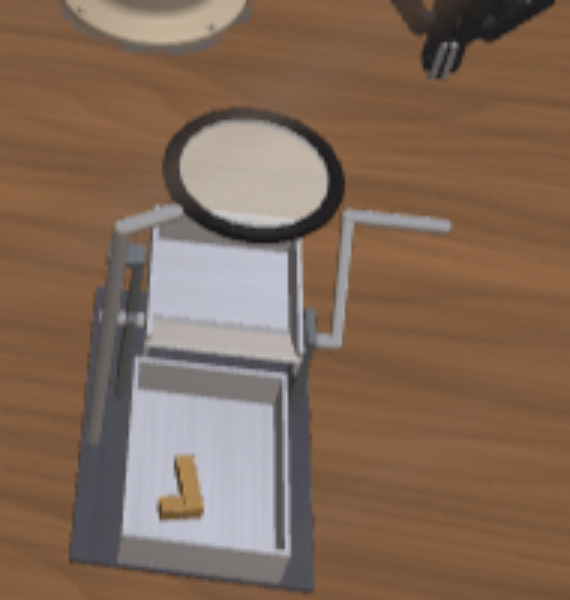

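The pan is back home: the rod reads the same as at the start. The L is at (185,490) in the tray and the arm is clear, so I'm handing in.

```bash
python3 -c "
from h import *
print(close_job())"
```

```text
the job is handed in; nothing more can be done
None
```

The brass L went into the pan and was tipped into the scrap tray, the pan is back home with the arm clear, and I handed the job in at about 26 s; `close_job()` gave no verdict.

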